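# Fetch the heatsink from behind the parts in the bin

### The arm

A 6-joint arm with a two-finger parallel gripper is mounted at the origin on a cart in front of the work surface, level with it; the furniture and walls round the work are solid. World frame = base frame: x ahead of the robot, y to its left, z up, the work surface at z = 0. Lengths are in m, angles in rad, forces in N, time in s.
With the tool pointing down it reaches from about 0.35 to 1 m from the base axis. Payload 7.1 kg.
Tool frame: the origin (TCP) lies between the finger pads; the fingertips stand 22 mm ahead of it and the grasp point (between the pads) lies 3 mm ahead of it; z points along the fingers, y is the line along which they close (so a half turn about z gives the same grasp; the last joint's range is limited). The gripper opens to 85 mm and grips with 20 to 120 N. Pads are 22 mm wide; open, the fingers measure 114 mm over their backs; the gripper's body (76 mm by 85 mm) begins 54 mm behind the grasp point. The pads swing forward as they close: fully open they stand 13 mm farther back than shut.
Start: joints at [1.252, 0.423, 1.63, -0, 1.089, -0.019], TCP at [0.185, 0.597, 0.253] pointing down, gripper open.
Joint ranges: [-3, 3], [-0.9, 2.11], [0.09, 2.58], [-1.31, 4.45], [0.11, 2.69], [-2.54, 2.54]. Speed limits (rad/s): [2.39, 2.39, 3.01, 3.14, 3.14, 3.14].

### API

Orientations are given as a rotation vector (axis times angle).
In Python, from rig import manip gives the robot as it stands. The module is installed in compiled form; this text tells all that it offers. Calls block until the motion is done:
- manip.move_to(position, orientation): joint-space move of the TCP to a pose.
- manip.servo_line(position, orientation=None, rate=0.15): straight line of the TCP; orientation=None keeps the orientation; rate is the mean speed in m/s.
- manip.set_joints(angles): joint-space move.
- manip.command_gripper(opening, f_grip=None): finger opening in m; f_grip is the grip in N (None keeps the last); returns when the fingers have stopped.
- manip.hold(seconds).
- manip.solve_ik(position, orientation): joint angles nearest the present ones, or None.
- manip.camera(name): name is "side" or "top" or "wrist"; returns a dict with "image" (400x640x3 uint8, red, green, blue), "fx", "fy", "cx", "cy" (pixels), "cam_to_world" (4x4, takes a point from camera to world coordinates); the wrist camera has in their place "mount" (4x4, takes a point from camera to tool coordinates, whose origin is the TCP and whose axes are the flange's). Camera axes: x right, y down, z forward; pixel columns grow to the right and rows downward; lengths in m; the calibration is good to about 2 mm. A picture is of the moment at which its call begins: read the wrist's pose just before it. There is no depth.
A pose or a line that the arm cannot do raises manip.IKError and nothing moves.
- manip.sign_off(): hands the job in; it is judged then, once.
Readings, each from a call of its own:
- manip.get_time(): time.
- manip.get_joint_positions(): joint angles.
- manip.get_joint_vel(): joint speeds.
- manip.get_tau(): joint torques, N m.
- manip.get_position(): TCP position.
- manip.get_ee_rot(): TCP orientation.
- manip.get_contact_force(): force on the tool from outside, world axes, zero at the start.
- manip.get_torque(): the same for the moment, N m.
- manip.get_width(): finger opening in m.
- manip.get_grip_force(): force on a finger pad.
Only numpy, scipy, OpenCV 4.12 (cv2) and the standard library are available. Lean on these libraries where they do the work, as an engineer would, in place of code of your own. Each camera call takes 0.05 s, during which the arm holds its last target. There are 200 camera calls.

### The job

The heatsink lies at the back of the parts bin, behind the battery, the transformer and the capacitor. First clear all three out of its way and stand them upright in the shallow side tray; then fetch the heatsink and lay it, fins up, centred and straight on the wooden nest between its corner angles; then put the three back upright in the bin, each on the very spot where it stood and turned as it was. Leave the other things on the bench alone.

Things in the scene. Friction and masses are not known exactly. Their poses are not given: they have to be found in the camera images.
- heatsink: black finned heatsink 34 x 118 x 28 mm (x, y, z), 0.11 kg, lying fins up in the bin. Origin: centre of its underside; y along its length. Fins run along y, the outer ones 32 mm apart outside; grip across x (34 mm at the foot) at mid-length. At first the three parts stand about 10 mm in front of its long side: no room for a finger; behind it 34 mm is free.
- block_battery: 9 V block battery standing upright, black and orange, 17 x 26 x 48 mm (x, y, z), 0.046 kg. Origin: centre of its underside, z up. In the bin its y (26 mm) points from front to back: grip it across x, 17 mm, along the row of the three parts, where at least 25 mm is free on either side.
- transformer: small transformer, grey iron core with yellow winding, 30 x 58 x 35 mm (x, y, z) over winding and foot tabs, 0.22 kg; the core is 18 x 42 x 35 mm. Origin: centre of its underside, z up. In the bin its y lies along the row; grip it across y, 42 mm over the core, 10 mm or more above its underside (foot tabs); at least 25 mm is free at either end of the core.
- cap_e: dark green round capacitor standing upright, 22 mm across, 60 mm high with the two wire leads that point up from its top, light (0.012 kg). Origin: centre of its underside, z up. Grip it round the can along the row, near 20 mm above its underside.
- bin: grey open bin, fixed, 134 x 232 mm (x, y), walls 4 mm thick, floor 4 mm above the bench. Origin: centre of its underside; x from the front lip (10 mm high) to the back wall (34 mm high); side walls 12 to 24 mm high. The three parts stand in a row along y at about x = -28 mm, about 61 mm apart, in any order, the heatsink along y at x = +12 mm. The starting spots are not marked: remember them.
- side_tray: white shallow open tray, fixed, 90 x 210 mm (x, y) outside, walls 4 mm thick and 10 mm high, floor 4 mm above the bench, empty at the start. Origin: centre of its underside; y along its length. There is room for the three parts in a row along y, about 62 mm apart.
- nest: wooden assembly nest, fixed plate 72 x 156 mm (x, y), 8 mm high, with a 6 mm high aluminium angle at each corner; the space between the angles is 62 x 146 mm. Origin: centre of its underside; the heatsink's length goes along y. The long sides are open for the fingers between the angles.
- relay: bystander: blue box-shaped relay 42 x 28 x 22 mm lying on the bench; leave it alone. Origin: centre of its underside.
- tape_black: bystander: roll of black tape, 62 mm across, 19 mm high; leave it alone. Origin: centre of its underside.
- potentiometer: bystander: light grey potentiometer with shaft, 16 x 29 x 16 mm, lying on the bench; leave it alone. Origin: centre of its underside.

How it is judged:
On the way, in this order (a step that is already met when the one before it is completed fails the run):
1. battery, transformer and capacitor all stand upright and released in the side tray, the heatsink still in the bin (x of block_battery in the frame of side_tray between -0.042 and 0.042 m and y of block_battery in the frame of side_tray between -0.102 and 0.102 m and z of block_battery in the frame of side_tray between 0 and 0.012 m and angle between each of block_battery, transformer, cap_e's own z axis and vertical below 0.15 rad and linear speed of each of block_battery, transformer, cap_e below 0.03 m/s and contact force between the fingers and block_battery below 0.5 N and x of transformer in the frame of side_tray between -0.042 and 0.042 m and y of transformer in the frame of side_tray between -0.102 and 0.102 m and z of transformer in the frame of side_tray between 0 and 0.012 m and contact force between the fingers and transformer below 0.5 N and x of cap_e in the frame of side_tray between -0.042 and 0.042 m and y of cap_e in the frame of side_tray between -0.102 and 0.102 m and z of cap_e in the frame of side_tray between 0 and 0.012 m and contact force between the fingers and cap_e below 0.5 N and x of heatsink in the frame of bin between -0.06 and 0.06 m and y of heatsink in the frame of bin between -0.06 and 0.06 m and z of heatsink in the frame of bin between 0 and 0.03 m), for 0.2 s.
2. the heatsink lies released on the nest, the three parts still in the side tray (horizontal distance between heatsink and nest below 0.012 m and angle between the y axis of heatsink and the y axis of nest, either way round below 0.15 rad and z of heatsink in the frame of nest between 0.004 and 0.012 m and angle between heatsink's own z axis and vertical below 0.1 rad and linear speed of each of heatsink, block_battery, transformer, cap_e below 0.03 m/s and contact force between the fingers and heatsink below 0.5 N and x of block_battery in the frame of side_tray between -0.042 and 0.042 m and y of block_battery in the frame of side_tray between -0.102 and 0.102 m and z of block_battery in the frame of side_tray between 0 and 0.012 m and angle between each of block_battery, transformer, cap_e's own z axis and vertical below 0.15 rad and contact force between the fingers and block_battery below 0.5 N and x of transformer in the frame of side_tray between -0.042 and 0.042 m and y of transformer in the frame of side_tray between -0.102 and 0.102 m and z of transformer in the frame of side_tray between 0 and 0.012 m and contact force between the fingers and transformer below 0.5 N and x of cap_e in the frame of side_tray between -0.042 and 0.042 m and y of cap_e in the frame of side_tray between -0.102 and 0.102 m and z of cap_e in the frame of side_tray between 0 and 0.012 m and contact force between the fingers and cap_e below 0.5 N), for 0.2 s.
At the end, for the whole second after the job is handed in: Heatsink fins up on the nest, within 12 mm of its centre and 0.15 rad of its length; battery, transformer and capacitor upright (0.15 rad) in the bin, each within 14 mm of its own start, battery and transformer square to the bin within 0.3 rad; all released and at rest; bystanders unmoved (horizontal distance between heatsink and nest below 0.012 m and angle between the y axis of heatsink and the y axis of nest, either way round below 0.15 rad and z of heatsink in the frame of nest between 0.004 and 0.012 m and angle between heatsink's own z axis and vertical below 0.1 rad and linear speed of each of heatsink, block_battery, transformer, cap_e below 0.03 m/s and contact force between the fingers and heatsink below 0.5 N and distance of each of block_battery, transformer, cap_e from where it was at the start of the episode below 0.014 m and angle between each of block_battery, transformer, cap_e's own z axis and vertical below 0.15 rad and contact force between the fingers and block_battery below 0.5 N and contact force between the fingers and transformer below 0.5 N and contact force between the fingers and cap_e below 0.5 N and angle between the y axis of block_battery and the x axis of bin, either way round below 0.3 rad and angle between the y axis of transformer and the y axis of bin, either way round below 0.3 rad); the robot touches nothing.
It fails at once if relay moved more than 20 mm (distance of relay from where it was at the start of the episode above 0.02 m).
It fails at once if tape black moved more than 20 mm (distance of tape_black from where it was at the start of the episode above 0.02 m).
It fails at once if potentiometer moved more than 20 mm (distance of potentiometer from where it was at the start of the episode above 0.02 m).
It also fails if it takes over 141 s, if anything falls off the work surface, if the arm or the gripper's body presses on something with over 40 N, if the wrist force passes 120 N, or if a joint passes its speed limit or range.

## Working session

There is one attempt and no reset: what is moved stays moved. The work goes in short steps, each a Python script; the robot and the scene stay as the last script left them, time stands still between calls to the robot, and variables do not carry over. Pictures are saved under pics/ and viewed, at most 14 in all, crops included, and the job is handed in when it is done.

```bash
mkdir -p pics
python3 - <<'E'
from rig import manip
import cv2, numpy as np
for n in("top","side"):
    c=manip.camera(n); cv2.imwrite(f"pics/{n}0.png",c["image"][:,:,::-1])
    print(n,c["fx"],c["fy"],c["cx"],c["cy"]); print(np.round(c["cam_to_world"],4).tolist())
c=manip.camera("wrist");print(c["fx"],c["cx"],c["cy"],np.round(c["mount"],4).tolist())
print(manip.get_position(),manip.get_ee_rot(),manip.get_time())
E
```

```text
top 448.0176631100277 448.0176631100277 323.95845045006536 201.53683177759558
[[0.0159, -0.9953, 0.096, 0.4062], [-0.9997, -0.0174, -0.0143, 0.2006], [0.0159, -0.0958, -0.9953, 1.3207], [0.0, 0.0, 0.0, 1.0]]
side 432.9704067263436 432.9704067263436 320.71040582082014 198.44595578269522
[[0.9779, -0.1222, 0.1698, 0.3821], [-0.209, -0.6067, 0.767, -0.5558], [0.0093, -0.7855, -0.6188, 0.6629], [0.0, 0.0, 0.0, 1.0]]
345.7332138530162 318.9691433595544 199.55354323488808 [[-0.0003, -0.9551, -0.2964, 0.0754], [1.0, 0.0, -0.0012, -0.0006], [0.0012, -0.2964, 0.9551, -0.1219], [0.0, 0.0, 0.0, 1.0]]
[0.184408   0.5967475  0.25272223] [-4.69084353e-01 -3.10616337e+00  1.84978403e-03] 0.15
```

View pics/top0.png

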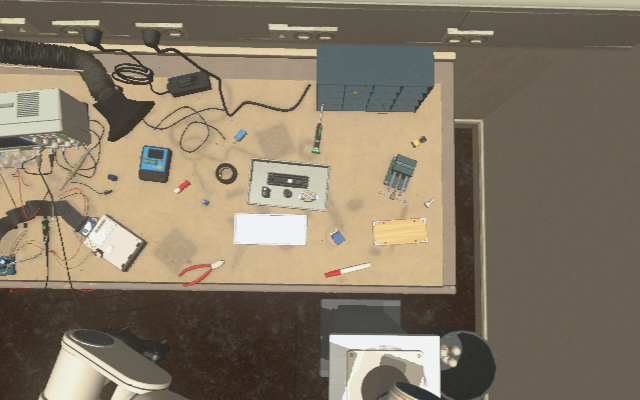

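View pics/side0.png

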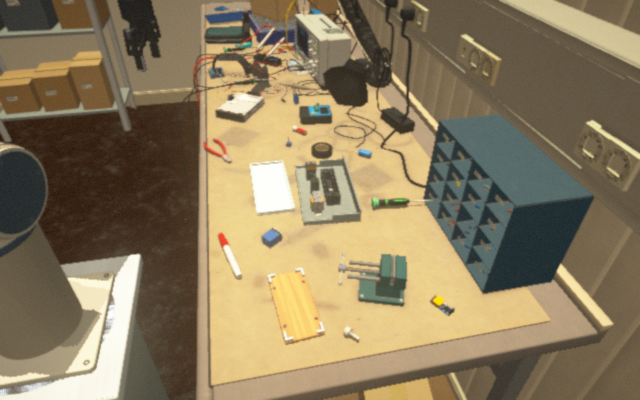

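```bash
cat > h.py <<'E'
from rig import manip
import cv2, numpy as np
from scipy.spatial.transform import Rotation as R
def T():
    t=np.eye(4); t[:3,:3]=R.from_rotvec(manip.get_ee_rot()).as_matrix(); t[:3,3]=manip.get_position(); return t
def snap(n,name):
    t=T(); c=manip.camera(n)
    M=c["cam_to_world"] if n!="wrist" else t@c["mount"]
    cv2.imwrite(f"pics/{name}.png",c["image"][:,:,::-1])
    np.savez(f"pics/{name}.npz",M=M,k=[c["fx"],c["fy"],c["cx"],c["cy"]])
def px(name,uv,z):
    d=np.load(f"pics/{name}.npz"); fx,fy,cx,cy=d["k"]; M=d["M"]
    r=M[:3,:3]@[(uv[0]-cx)/fx,(uv[1]-cy)/fy,1]; o=M[:3,3]
    return o+r*(z-o[2])/r[2]
def crop(name,x,y,w,h,s):
    im=cv2.imread(f"pics/{name}.png")[y:y+h,x:x+w]
    cv2.imwrite(f"pics/{name}_c.png",cv2.resize(im,None,fx=s,fy=s,interpolation=cv2.INTER_CUBIC))
def down(yaw):  # tool z down, tool y (closing line) at angle yaw in the world xy plane
    y=np.array([np.cos(yaw),np.sin(yaw),0]); z=np.array([0,0,-1.]); x=np.cross(y,z)
    return R.from_matrix(np.c_[x,y,z]).as_rotvec()
E
python3 - <<'E'
from h import *
snap("top","t1"); crop("t1",225,145,220,110,3.6)
for n,uv,z in [("bin",(288,184),.0),("tray",(270,229),0.),("nest",(400,232),.008),("relay",(338,237),.02),("tape",(227,173),.02)]: print(n,px("t1",uv,z).round(3))
y=R.from_rotvec(manip.get_ee_rot()).as_matrix(); print(y.round(2))
E
```

```text
bin [0.584 0.289 0.   ]
tray [0.45  0.339 0.   ]
nest [ 0.447 -0.043  0.008]
relay [0.429 0.14  0.02 ]
tape [0.611 0.467 0.02 ]
[[-0.96  0.3  -0.  ]
 [ 0.3   0.96 -0.  ]
 [ 0.   -0.   -1.  ]]
```

View pics/t1_c.png

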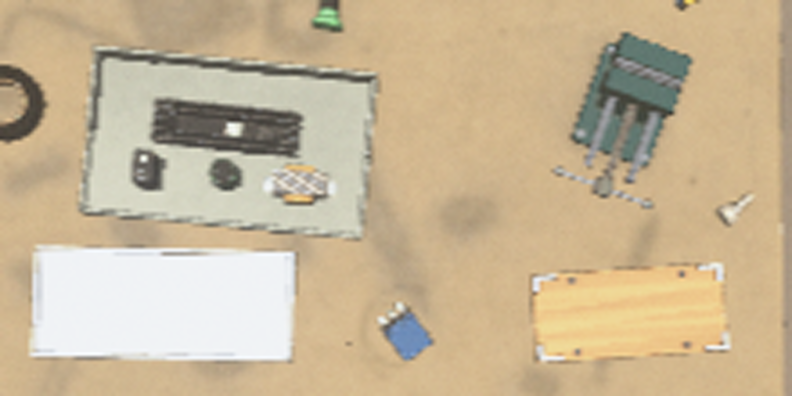

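Run:
```python
from h import *
manip.move_to([0.46,-0.03,0.2],down(np.pi/2)); snap("wrist","wn")
manip.move_to([0.49,0.31,0.22],down(np.pi/2)); snap("wrist","wb")
crop("wb",0,0,640,400,1.25); crop("wn",120,0,400,400,1.5)
print(manip.get_joint_positions(),manip.get_time())
```

```text
[ 5.41690264e-01  3.97769447e-01  1.75879626e+00 -3.24879579e-04
  9.85596056e-01 -1.02766008e+00] 4.0333
```

View pics/wb_c.png

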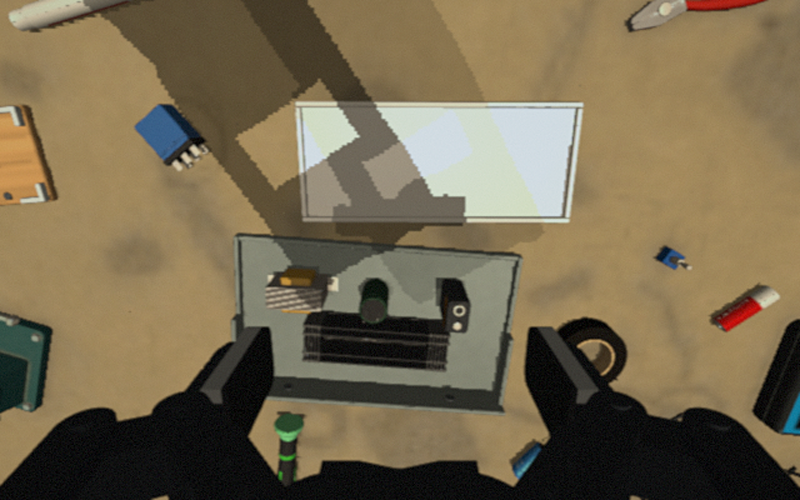

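View pics/wn_c.png

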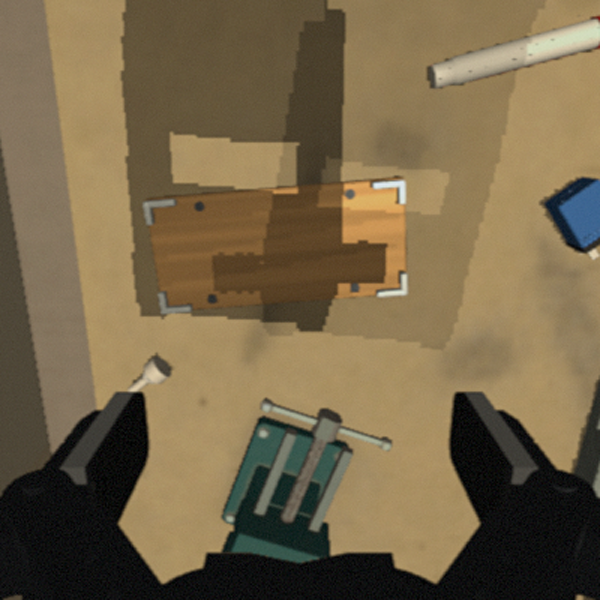

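Run:
```python
from h import *
b=lambda u,v,z:px("wb",(u/1.25,v/1.25),z)[:2]
n=lambda u,v,z:px("wn",(u/1.5+120,v/1.5),z)[:2]
tr=np.array([b(*p,.01) for p in [(297,102),(583,103),(570,221),(303,220)]]);print("tray",tr.round(4).tolist(),tr.mean(0))
fr=[b(237,235,.01),b(521,255,.01)];print("binfront",fr,np.subtract(fr[1],fr[0]))
nn=np.array([n(*p,.014) for p in [(145,203),(404,179),(407,296),(164,312)]]);print("nest",nn.round(4).tolist(),nn.mean(0))
print("tf",b(295,295,.039)); print("cap top .05/.06",b(373,314,.045),b(373,314,.05),"front base",b(375,279,.004))
print("bat",b(457,317,.05)); print("hs",b(376,341,.032))
t=lambda u,v,z:px("t1",(u/3.6+225,v/3.6+145),z)[:2]
print("TOP: tf",t(299,183,.039),"cap",t(226,174,.045),"bat",t(148,169,.05),"hs",t(228,126,.03))
print("binfr",t(80,213,.01),t(361,237,.01),"tray",t(163,304,.01),"nest",t(630,313,.014))
print("nest c", [t(*p,.014) for p in [(533,276),(722,266),(729,350),(539,360)]])
```

```text
tray [[0.4049, 0.2339], [0.4058, 0.4418], [0.4937, 0.4426], [0.4928, 0.2324]] [0.44928768 0.33767282]
binfront [array([0.50502218, 0.17908065]), array([0.52182883, 0.4063502 ])] [0.01680666 0.22726956]
nest [[0.4209, -0.1208], [0.4071, 0.0306], [0.478, 0.0368], [0.4886, -0.1148]] [ 0.44865028 -0.04204762]
tf [0.54425931 0.22913788]
cap top .05/.06 [0.55719022 0.28840424] [0.5547846  0.28874161] front base [0.54481068 0.28790364]
bat [0.55723363 0.35105825]
hs [0.58723807 0.28949586]
TOP: tf [0.54560085 0.22819513] cap [0.55112077 0.28621249] bat [0.553441  0.3476346] hs [0.59181519 0.28652854]
binfr [0.52105587 0.40646769] [0.50538961 0.17746773] tray [0.44823079 0.33702425] nest [ 0.4470359  -0.04157613]
nest c [array([0.47573263, 0.03738353]), array([ 0.4864532 , -0.11667676]), array([ 0.41843629, -0.12196595]), array([0.40792233, 0.03216091])]
```

```bash
cat >> h.py <<'E'
YB=np.pi/2-0.074; YT=np.pi/2-0.003; YN=np.pi/2+0.071
#     bin spot, tray spot, TCP z, pre-open, release, force
P={"tf":((.5465,.2287),(.449,.274),.038,.056,.054,50),
   "bat":((.5555,.3493),(.4495,.401),.036,.038,.034,40),
   "cap":((.5525,.2873),(.449,.338),.0325,.038,.034,20)}
def rep(s): print(s,"t",round(manip.get_time(),1),"w",round(manip.get_width(),4),"g",round(manip.get_grip_force(),1),"F",np.round(manip.get_contact_force(),1),"p",np.round(manip.get_position(),4),flush=True)
def best(p,yaw):
    q0=manip.get_joint_positions(); c=[]
    for k in(0,np.pi,-np.pi):
        q=manip.solve_ik(p,down(yaw+k))
        if q is not None: c.append((np.abs(np.array(q)-q0).max(),k))
    return yaw+min(c)[1]
def pick(xy,z,yaw,op,f,hi=.17):
    yaw=best([*xy,hi],yaw); manip.move_to([*xy,hi],down(yaw)); manip.command_gripper(op)
    manip.servo_line([*xy,z+.02],rate=.15); manip.servo_line([*xy,z],rate=.05); rep(" down")
    manip.command_gripper(0.,f); rep(" closed"); manip.servo_line([*xy,z+.02],rate=.05); manip.servo_line([*xy,hi],rate=.15); rep(" up")
def place(xy,z,yaw,op,hi=.17):
    yaw=best([*xy,hi],yaw); manip.move_to([*xy,hi],down(yaw))
    manip.servo_line([*xy,z+.02],rate=.15); manip.servo_line([*xy,z+.001],rate=.04); rep(" set")
    manip.command_gripper(op); rep(" open"); manip.servo_line([*xy,z+.04],rate=.06); manip.servo_line([*xy,hi],rate=.2)
def stow(n):
    b,t,z,op,rl,f=P[n]; print(n); pick(b,z,YB,op,f); place(t,z,YT,rl)
def back(n):
    b,t,z,op,rl,f=P[n]; print(n); pick(t,z,YT,rl,f); place(b,z,YB,op)
E
python3 - <<'E'
from h import *
stow("tf")
manip.move_to([0.49,0.31,0.22],down(YT)); snap("wrist","w2")
crop("w2",80,40,480,300,1.6)
E
```

```text
tf
 down t 6.4 w 0.0559 g 0.0 F [0.9 0.4 0.3] p [0.5464 0.2286 0.0377]
 closed t 6.7 w 0.0413 g 51.0 F [-0.2  0.4  1.3] p [0.5468 0.2289 0.0384]
 up t 8.1 w 0.0412 g 50.7 F [-0.4 -0.6 -2.6] p [0.5458 0.2285 0.1692]
 set t 10.2 w 0.0408 g 50.6 F [ 0.2  0.5 -2.5] p [0.4489 0.274  0.0387]
 open t 10.4 w 0.0539 g 0.0 F [-0.5  0.3  0.6] p [0.4492 0.2741 0.0392]
```

View pics/w2_c.png

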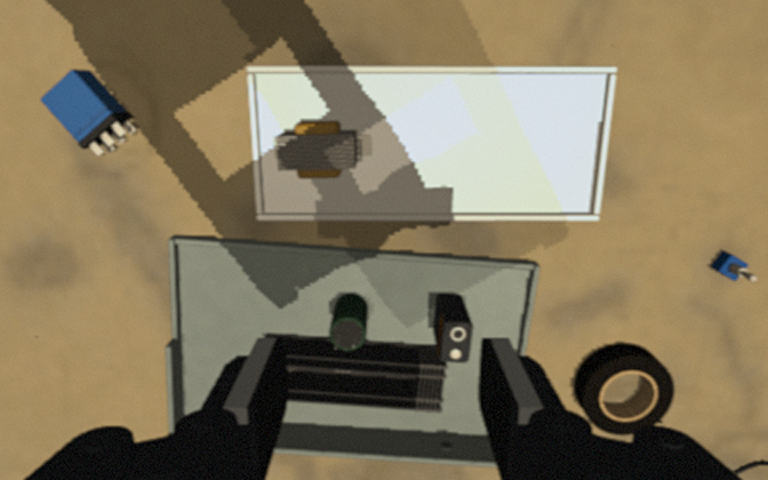

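The transformer stands upright in the tray, at about (318,149). The capacitor (348,320) and the battery (453,325) have not moved. I'll do those two next.

Run:
```python
from h import *
stow("bat"); stow("cap")
manip.move_to([0.49,0.31,0.24],down(YT)); manip.command_gripper(.085); snap("wrist","w3")
crop("w3",80,40,480,300,1.6)
```

```text
bat
 down t 14.5 w 0.0378 g 0.0 F [0.8 0.6 0.3] p [0.5553 0.3492 0.0356]
 closed t 14.8 w 0.0168 g 39.7 F [-0.3  1.1  0.5] p [0.5557 0.3494 0.0363]
 up t 16.3 w 0.0166 g 39.6 F [ 0.1  0.  -1.2] p [0.5549 0.3489 0.169 ]
 set t 18.4 w 0.017 g 39.6 F [-0.1  0.1 -0.4] p [0.4494 0.4009 0.0367]
 open t 18.7 w 0.0341 g 0.0 F [ 0.5  0.  -0. ] p [0.4495 0.401  0.0371]
cap
 down t 22.4 w 0.0378 g 0.0 F [ 0.4 -0.5  0.7] p [0.5523 0.2872 0.0322]
 closed t 22.7 w 0.0212 g 21.3 F [-0.1 -1.4  0.1] p [0.5527 0.2874 0.0327]
 up t 24.2 w 0.0215 g 21.3 F [ 0.3 -0.1 -1.1] p [0.5519 0.287  0.1691]
 set t 26.3 w 0.0213 g 21.3 F [-0.6  0.1 -0.2] p [0.4489 0.3379 0.0333]
 open t 26.6 w 0.0337 g 0.0 F [ 0.2  0.2 -0.2] p [0.449  0.338  0.0336]
```

View pics/w3_c.png

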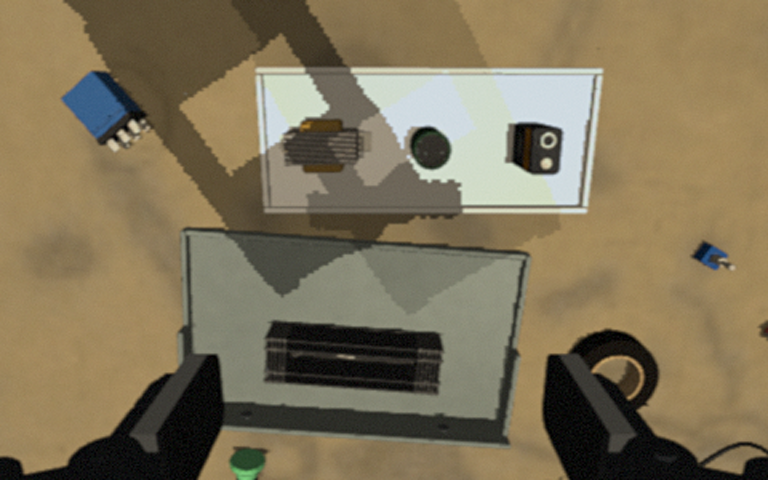

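All three stand upright in the tray: transformer (322,147), capacitor (431,148) and battery (537,148). The heatsink's front foot edge runs (272,322)–(443,334) and its back fin top (265,383)–(440,394).

Run:
```python
from h import *
w=lambda u,v,z:px("w3",(u/1.6+80,v/1.6+40),z)[:2]
f=np.array([w(272,322,.004),w(443,334,.004)]);k=np.array([w(265,383,.032),w(440,394,.032)])
for e in(f,k): d=e[1]-e[0]; print(e.round(4).tolist(),np.hypot(*d),np.arctan2(-d[0],d[1]))
bx=np.array([np.cos(-.074),np.sin(-.074)])
print("centre",f.mean(0)+.017*bx,k.mean(0)-.016*bx)
```

```text
[[0.574, 0.2311], [0.5835, 0.3516]] 0.12092101815569016 -0.07900296738528473
[[0.606, 0.2297], [0.6147, 0.3476]] 0.11817961785144936 -0.07339451090625963
centre [0.59568896 0.29008821] [0.59441632 0.28985912]
```

Run:
```python
from h import *
pick((.594,.289),.030,YB-np.pi/2,.054,45)
place((.448,-.042),.034,YN-np.pi/2,.050)
manip.move_to([0.46,-0.03,0.2],down(np.pi/2)); manip.command_gripper(.085); snap("wrist","wn2")
crop("wn2",120,40,400,300,1.8); rep("end")
```

```text
down t 32.3 w 0.0542 g 0.0 F [-0.3  0.2 -0.6] p [0.5938 0.2889 0.0297]
 closed t 32.6 w 0.0323 g 46.7 F [0.5 0.2 0.8] p [0.5943 0.2891 0.0304]
 up t 34.1 w 0.0325 g 46.3 F [-0.1 -0.1 -1.5] p [0.5933 0.2887 0.169 ]
 set t 37.1 w 0.0322 g 46.3 F [ 0.7  0.4 -2.1] p [ 0.4478 -0.042   0.0347]
 open t 37.4 w 0.0497 g 0.0 F [-0.6  0.8  0.1] p [ 0.4481 -0.042   0.0351]
end t 40.6 w 0.0848 g 0.0 F [ 0.  -0.5  1.2] p [ 0.46   -0.03    0.2001]
```

View pics/wn2_c.png

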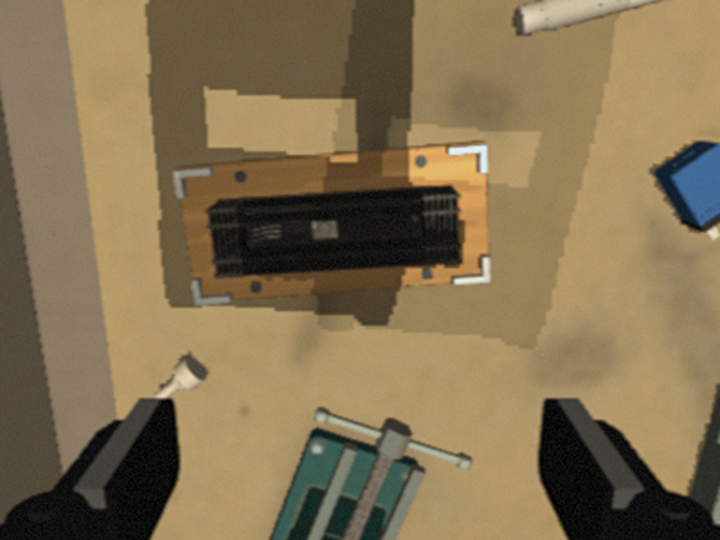

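The heatsink lies fins up on the nest from (210,~240) to (460,~225). The end gaps are even and it is straight between the angles. The three parts go back next.

Run:
```python
from h import *
back("cap"); back("bat"); back("tf")
manip.move_to([0.49,0.31,0.24],down(YT)); manip.command_gripper(.085); snap("wrist","w4")
crop("w4",80,40,480,300,1.6); rep("end")
```

```text
cap
 down t 44.0 w 0.0343 g 0.0 F [ 1.1  0.3 -0.3] p [0.4488 0.3379 0.0322]
 closed t 44.3 w 0.0211 g 21.8 F [-0.1 -0.7  0.4] p [0.4492 0.3381 0.0327]
 up t 45.8 w 0.0213 g 21.8 F [-0.2  0.6  0.3] p [0.4485 0.3376 0.1692]
 set t 47.9 w 0.0208 g 21.8 F [0.4 0.1 0.3] p [0.5524 0.2872 0.0332]
 open t 48.2 w 0.038 g 0.0 F [ 0.   0.6 -0. ] p [0.5526 0.2873 0.0336]
bat
 down t 51.9 w 0.0339 g 0.0 F [-0.4 -0.3  0.2] p [0.4493 0.4009 0.0357]
 closed t 52.2 w 0.0166 g 40.1 F [-0.2 -0.1  0.8] p [0.4496 0.4011 0.0362]
 up t 53.7 w 0.0165 g 40.0 F [-0.  -0.2 -1.2] p [0.449  0.4006 0.1691]
 set t 55.8 w 0.0167 g 40.0 F [ 0.2 -0.3  0.5] p [0.5554 0.3492 0.0367]
 open t 56.1 w 0.0378 g 0.0 F [1.1 0.2 0. ] p [0.5556 0.3493 0.0371]
tf
 down t 59.8 w 0.0541 g 0.0 F [ 0.4 -0.3  0.3] p [0.4488 0.2739 0.0377]
 closed t 60.1 w 0.0411 g 51.0 F [ 0.1 -0.7  2. ] p [0.4492 0.274  0.0383]
 up t 61.5 w 0.0407 g 50.6 F [-0.5 -0.2 -3.4] p [0.4484 0.2737 0.1692]
 set t 63.6 w 0.0407 g 50.8 F [-0.1 -0.2 -1.9] p [0.5464 0.2286 0.0387]
 open t 63.9 w 0.0562 g 0.0 F [ 0.8  0.2 -0.5] p [0.5467 0.2288 0.0392]
end t 66.3 w 0.0846 g 0.0 F [-0.3 -0.6 -0.3] p [0.4902 0.3095 0.2396]
```

View pics/w4_c.png

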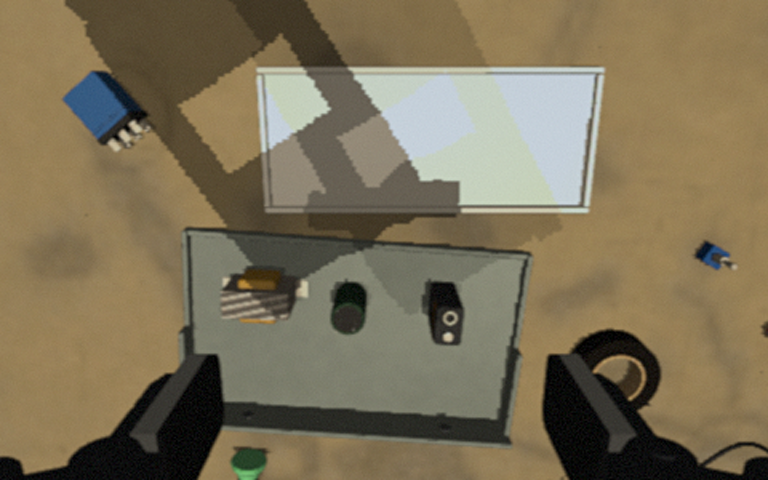

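The transformer (256,298), capacitor (348,318) and battery (448,325) stand upright in the bin. As a last check before handing in, I'll compare these points with the same points in the first view.

Run:
```python
from h import *
w=lambda u,v,z:px("w4",(u/1.6+80,v/1.6+40),z)[:2]
b=lambda u,v,z:px("wb",(u/1.25,v/1.25),z)[:2]
d=[w(256,299,.039)-b(295,295,.039),w(348,320,.048)-b(373,314,.048),w(449,327,.05)-b(457,317,.05)]
print(np.round(d,4))
if max(np.hypot(*e) for e in d)<.007: manip.hold(.5); print(manip.sign_off())
```

```text
[[-0.0016 -0.0002]
 [-0.0026 -0.0018]
 [-0.     -0.0022]]
the job is handed in; nothing more can be done
None
```

The job is handed in after about 67 s of the 141 s allowed: the heatsink lies fins up, centred and straight on the nest, and the battery, transformer and capacitor stand upright in the bin, each about 3 mm or less from its start in the camera views; the judge's verdict was not shown.

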